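# Change over the finished drive in the drive dock

## Task

The four-bay drive dock shows a green lamp at the bay whose drive has finished its check and red lamps at the bays still running. Take the finished drive out and stand it in a free slot of the yellow foam tray, then plug the blue-labelled drive from the tray fully into the bay you have just freed, its label facing the same way as those of the other drives in the dock. Lower the drives in rather than dropping them, and leave the running drives, the red-labelled drive and the other things on the bench where they are.

Things in the scene. Friction and masses are not known exactly. Their poses are not given: they have to be found in the camera images.
- dock: Fixed black drive dock 150 (x) x 190 (y) x 60 mm high, on a mat 2 mm thick; origin: centre of underside. Four upright bays 42 mm apart along y, each a slot 73 mm (x) by 12.5 mm (y) with a 3 mm bevelled mouth, centred at x = -15 mm, floor 30 mm above the underside, 30 mm deep. Lamps on top at the +x end of each bay, away from the robot. On the robot's left or right, yaw within 0.35 rad
- tray: Fixed grey foam tray with yellow rim, 112 (x) x 192 (y) x 55 mm high, on the mat, on the other side from the dock, yaw within 0.35 rad; origin: centre of underside. Four upright slots 42 mm apart along y, each 74 mm (x) by 13.5 mm (y) with a 3 mm bevelled mouth, floor 15 mm above the underside, 40 mm deep. Two hold drives (spare, keep; which is where varies), two are free
- lamp_green: The lit green lamp, 15 x 17 x 4 mm, on the dock's top at the +x end of one bay, 73 mm from that bay's centre along the dock's x: it marks the bay of the finished drive. Origin: centre of its underside. The other three bays have such a lamp in red
- spare: Waiting drive, blue label on its +y face and top edge: 70 mm wide (x), 9.5 thick (y), 100 tall (z), about 0.1 kg, starts upright in a tray slot. Origin: centre of its lower edge, which rests on the slot's floor; it stands 60 mm out of a tray slot, 70 mm out of a bay. Fits loosely, may lean 0.1 rad. Neighbours are 32 mm away face to face: open the fingers to about 35 mm and grip near the top
- keep: Drive of the same size with a red label, upright in a tray slot: leave alone. Origin at the centre of its lower edge
- spare_edge (a point): Point on the lower edge of the blue-labelled drive, 35 mm from its origin along its x: in the bay it must lie on the lamp side (dock's +x), which makes the label face as on the other drives (to the dock's +y)
- drive_1: Drive of the same size and weight as spare, white label on its +y face and top edge, upright in bay 1 of the dock at the start with its x and y along the dock's. Origin at the centre of its lower edge
- bay_1 (a point): Centre of the floor of bay 1 (dock y = -63 mm, 30 mm above the dock's underside), axes as the dock's: the origin of a fully seated drive lies here
- slot_1 (a point): Centre of the floor of tray slot 1 (tray y = -63 mm), axes as the tray's
- drive_2: Drive of the same size and weight as spare, white label on its +y face and top edge, upright in bay 2 of the dock at the start with its x and y along the dock's. Origin at the centre of its lower edge
- bay_2 (a point): Centre of the floor of bay 2 (dock y = -21 mm, 30 mm above the dock's underside), axes as the dock's: the origin of a fully seated drive lies here
- slot_2 (a point): Centre of the floor of tray slot 2 (tray y = -21 mm), axes as the tray's
- drive_3: Drive of the same size and weight as spare, white label on its +y face and top edge, upright in bay 3 of the dock at the start with its x and y along the dock's. Origin at the centre of its lower edge
- bay_3 (a point): Centre of the floor of bay 3 (dock y = 21 mm, 30 mm above the dock's underside), axes as the dock's: the origin of a fully seated drive lies here
- slot_3 (a point): Centre of the floor of tray slot 3 (tray y = 21 mm), axes as the tray's
- drive_4: Drive of the same size and weight as spare, white label on its +y face and top edge, upright in bay 4 of the dock at the start with its x and y along the dock's. Origin at the centre of its lower edge
- bay_4 (a point): Centre of the floor of bay 4 (dock y = 63 mm, 30 mm above the dock's underside), axes as the dock's: the origin of a fully seated drive lies here
- slot_4 (a point): Centre of the floor of tray slot 4 (tray y = 63 mm), axes as the tray's
- glue: White glue bottle with a red cap, 30 mm across, 85 mm tall, standing between dock and tray: bystander. Origin at its underside, middle
- jar: Clear jar with a blue lid, 60 mm across, 52 mm tall: bystander. Origin at its underside, middle
- tin: Flat brass tin, 52 mm across, 24 mm tall: bystander. Origin at its underside, middle
- tweezers: Steel tweezers lying flat, 140 mm long: bystander. Origin at its underside, middle
- screwdriver: Orange-handled screwdriver lying flat, 170 mm long: bystander. Origin at its underside, middle
- brush: Black anti-static brush lying flat, 150 mm long: bystander. Origin at its underside, middle

How it is judged:
By the outcome, as a careful person would: the job done as asked, in the order asked, and still so for the second after the job is handed in, with the robot touching nothing.
It also fails if it takes over 59 s, if anything falls off the work surface, if the arm or the gripper's body presses on something with over 40 N, if the wrist force passes 120 N, or if a joint passes its speed limit or range.

## Robot

A 6-joint arm with a two-finger parallel gripper is mounted at the origin on the work surface. World frame = base frame: x ahead of the robot, y to its left, z up, the work surface at z = 0. Lengths are in m, angles in degrees, forces in N, time in s.
With the tool pointing down it reaches from about 0.275 to 0.875 m from the base axis. Payload 12.5 kg.
Tool frame: the origin (TCP) lies at the very end of the fingers, on their centre line; the grasp point (between the pads) lies robot.pinch_z behind it (robot.pinch_z is the distance from the TCP to the grasp point, in m); z points along the fingers, y is the line along which they close (so a half turn about z gives the same grasp; the last joint's range is limited). The gripper opens to 85 mm and grips with 20 to 120 N. Pads are 22 mm wide; open, the fingers measure 114 mm over their backs; the gripper's body (76 mm by 85 mm) begins 54 mm behind the grasp point. The pads swing forward as they close: fully open they stand 13 mm farther back than shut.
Start: joints at [70.497, 20.094, 94.641, -0, 65.266, -4.847], TCP at [0.139, 0.532, 0.231] pointing down, gripper open.
Joint ranges: [-157.81, 157.81], [-45, 120.19], [0.68, 151.7], [-89.99, 269.99], [4.06, 180], [-164.3, 164.3]. Speed limits (degrees/s): [127.2, 127.2, 159.86, 180, 180, 180].

## Interface

Orientations are given as [roll, pitch, yaw] about the fixed x, y, z axes, in that order (R = Rz(yaw) Ry(pitch) Rx(roll)).
In Python, from station import robot gives the robot as it stands.
- The arm moves only by the tool move_arm, never from a script. Its argument "moves" is a list of rows, each a list of 5 numbers: the shift along the tool's x, y, z in m, then the turn about the tool's z in degrees, then the finger opening in m, from 0 to 0.0854. In form: [[x, y, z, turn, gripper], ...]. A call has 1 to 20 rows; each row shifts and turns the commanded pose from where the row before left it, along the tool's axes as they then stand; what a row does not reach is not made up. A row lasts 1/12 s, in which the tool goes at most 41.7 mm and 7.16 degrees, less where a joint would pass 70% of its speed; a pose out of reach is approached as far as the arm can. A call is refused whole if a number of a shift passes 0.0417 or a number of a turn 7.16, either way. A call with a gripper value outside its range is refused whole. The fingers move at their own pace and stop on an object; "squeeze" is the grip in N (left out, the last holds). Time passes only in rows, so rows that do not move let the fingers close. It gives the time, the measured TCP pose, the force, the opening and the grip force at its end, in the units of the state.
- robot.sense(): the state, without advancing time (a new reading comes with each control period).
- robot.capture(name): name is "scene" or "top"; returns the picture (400x640x3 uint8, blue, green, red); there is no depth.
- robot.camera_info(name): a dict with "fx", "fy", "cx", "cy" (pixels), "D" ([k1, k2, p1, p2, k3] as OpenCV has them; the pictures are not rectified), "pose" (4x4, takes a point from camera to world coordinates). Camera axes: x right, y down, z forward; pixel columns grow to the right and rows downward; lengths in m; the calibration is good to about 2 mm. A picture is of the moment at which its call begins. camera_info takes no time and is no camera call.
- robot.finish_job(): hands the job in; it is judged then, once.
The state is a dict: "t": time; "joint_positions": joint angles; "qd": joint speeds; "tau": joint torques, N m; "tool_pos": TCP position; "tcp_rot": TCP orientation; "ft_force": force on the tool from outside, world axes, zero at the start; "moment": the same for the moment, N m; "gripper_width": opening from 0.0 (shut) to 1.0 (fully open); "finger_force": force on a finger pad.
Only numpy, scipy, OpenCV 4.12 (cv2) and the standard library are available. Lean on these libraries where they do the work, as an engineer would, in place of code of your own. Each camera call takes 0.05 s, during which the arm holds its last target. There are 200 camera calls.

## Working session

There is one attempt and no reset: what is moved stays moved. The work goes in short steps, Python scripts to look and compute and a tool call to move; the robot and the scene stay as the last step left them, time stands still between calls to the robot, and variables do not carry over. Pictures are saved under pics/ and viewed, at most 10 in all, crops included, and the job is handed in when it is done.

Besides the shell and the picture viewer there is one more tool, called after "Request:" as name(argument=value, ...) on one line, values as JSON. move_arm: Moves the arm, as the interface text tells. Its arguments: {"type":"object","properties":{"moves":{"type":"array"},"squeeze":{"type":"number"}},"required":["moves"]}

```bash
ls; mkdir -p pics
python3 - <<'E'
from station import robot
import cv2
print(robot.sense()); print(robot.pinch_z)
for n in("scene","top"):
    cv2.imwrite(f"pics/{n}0.png",robot.capture(n)); i=robot.camera_info(n); print(n,{k:i[k] for k in i})
E
```

```text
pics
{'t': 0.0, 'joint_positions': array([ 7.04980037e+01,  2.01238931e+01,  9.46786602e+01,  8.63173462e-04,
        6.52651796e+01, -4.84592091e+00]), 'qd': array([-0.05207256, -0.12639413, -0.00093287,  0.00326413, -0.02822355,
        0.00187997]), 'tau': array([-6.28785219e-04, -5.06104696e+01, -2.91395491e+01, -1.24009030e-04,
        4.58330149e-03, -3.64157574e-05]), 'tool_pos': array([0.13900379, 0.53179039, 0.23075132]), 'tcp_rot': array([-1.79932575e+02, -6.50259397e-03,  1.65343559e+02]), 'ft_force': array([-0.38426971,  0.054791  ,  0.40865363]), 'moment': array([0.02902808, 0.0173823 , 0.00186869]), 'finger_force': 0.0, 'gripper_width': 0.9998502437272856}
0.0187
scene {'fx': 402.0705499961303, 'fy': 402.0705499961303, 'cx': 320.5768351032269, 'cy': 198.4761220175064, 'D': array([-0.08256845,  0.        ,  0.        ,  0.        ,  0.        ]), 'pose': array([[-4.97028855e-02,  6.73258069e-01, -7.37735179e-01,
         1.45588461e+00],
       [ 9.98764007e-01,  3.32933261e-02, -3.69054552e-02,
         4.64374268e-02],
       [-2.85237577e-04, -7.38657652e-01, -6.74080702e-01,
         8.32951850e-01],
       [ 0.00000000e+00,  0.00000000e+00,  0.00000000e+00,
         1.00000000e+00]])}
top {'fx': 398.1801828262824, 'fy': 398.1801828262824, 'cx': 319.4641912636584, 'cy': 198.35586937752151, 'D': array([0.01075795, 0.        , 0.        , 0.        , 0.        ]), 'pose': array([[ 2.44205498e-02, -9.83333209e-01,  1.80165025e-01,
         4.23228523e-01],
       [-9.99701069e-01, -2.38066724e-02,  5.56910602e-03,
         1.41706632e-02],
       [-1.18715716e-03, -1.80247169e-01, -9.83620633e-01,
         1.26271002e+00],
       [ 0.00000000e+00,  0.00000000e+00,  0.00000000e+00,
         1.00000000e+00]])}
```

View pics/top0.png

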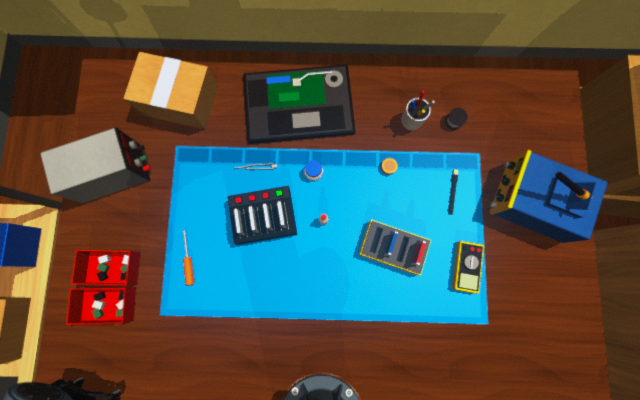

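View pics/scene0.png

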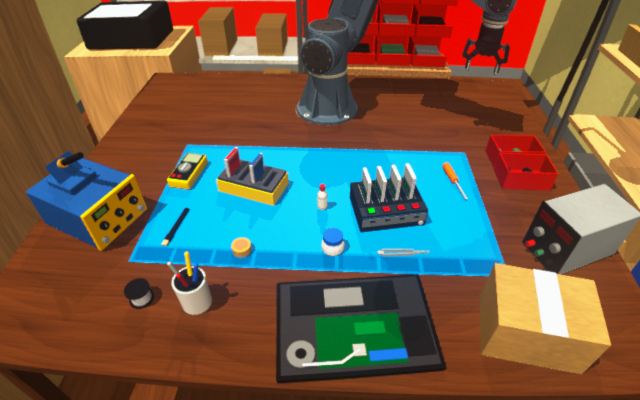

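The top view shows the dock at (262,214), on the robot's left. Its lamps run from (238,200) to (279,193), and the rightmost one is green, which is bay 1. The tray is at (395,247), with the blue drive at about (392,243), the red one at (418,252), and the two left slots free. The glue bottle at (323,218) stands between dock and tray. I'll crop in for detail.

Run:
```python
import cv2,numpy as np
t=cv2.imread("pics/top0.png");s=cv2.imread("pics/scene0.png")
z=lambda a,x,y,w,h:cv2.resize(a[y:y+h,x:x+w],(400,300),interpolation=cv2.INTER_CUBIC)
# origins: dock top (222,180) x5 ; tray top (355,212) x5 ; scene tray (212,140) x5; scene dock (340,155) x4
cv2.imwrite("pics/crop.png",np.vstack([np.hstack([z(t,222,180,80,60),z(t,355,212,80,60)]),np.hstack([z(s,212,145,80,60),z(s,340,155,100,75)])]))
```

```text
(no output)
```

View pics/crop.png

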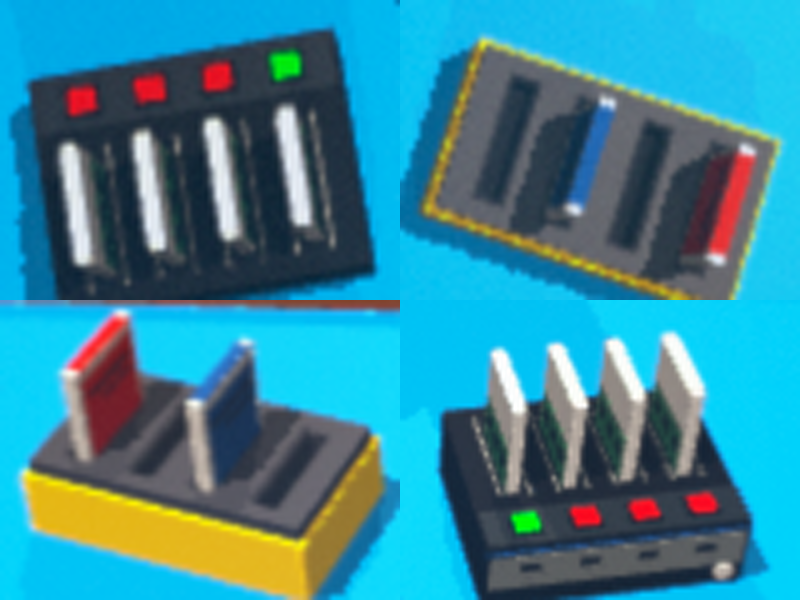

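The crops show the blue and red drives in slots 3 and 1, so slots 4 and 2 are free. The blue label faces +y in the tray, so the drive needs no flip. Next I'll fit the poses.

```bash
cat > h.py <<'E'
import cv2,numpy as np
from scipy.optimize import least_squares
from station import robot
I={n:robot.camera_info(n) for n in("top","scene")}
def proj(n,P):
    i=I[n];T=np.linalg.inv(i["pose"]);K=np.array([[i["fx"],0,i["cx"]],[0,i["fy"],i["cy"]],[0,0,1]])
    return cv2.projectPoints(np.atleast_2d(P).astype(float),cv2.Rodrigues(T[:3,:3])[0],T[:3,3],K,i["D"])[0][:,0]
def W(p,L):  # p=x,y,yaw deg ; L local pts (z world)
    a=np.radians(p[2]);L=np.atleast_2d(L).astype(float);c,s=np.cos(a),np.sin(a)
    return np.c_[p[0]+c*L[:,0]-s*L[:,1],p[1]+s*L[:,0]+c*L[:,1],L[:,2]]
def fit(obs,p0):
    f=lambda p:np.concatenate([(proj(n,W(p,l))-u).ravel() for n,l,u in obs])
    r=least_squares(f,p0);return r.x,np.round(r.fun.reshape(-1,2),1)
def blobs(img,kind,box):
    x,y,w,h=box;c=cv2.cvtColor(img[y:y+h,x:x+w],cv2.COLOR_BGR2HSV);H,S,V=cv2.split(c)
    hue=(H<12)|(H>168) if kind=="red" else (H>45)&(H<75) if kind=="green" else (H>103)&(H<125)
    m=(hue&(S>150)&(V>90)).astype(np.uint8)
    n,_,st,ce=cv2.connectedComponentsWithStats(m)
    return sorted([(ce[k][0]+x,ce[k][1]+y,st[k][4]) for k in range(1,n) if st[k][4]>6])
E
python3 - <<'E'
from h import *
t=cv2.imread("pics/top0.png");s=cv2.imread("pics/scene0.png")
bt=(225,180,75,35);bs=(340,195,90,35)
rt,gt,rs,gs=[blobs(*a) for a in((t,"red",bt),(t,"green",bt),(s,"red",bs),(s,"green",bs))]
print(rt,gt,rs,gs)
lam=np.array([[.058,y,.066] for y in(.063,.021,-.021,-.063)])
ut=np.array([b[:2] for b in rt[:3]+gt[:1]]);us=np.array([b[:2] for b in gs[:1]+rs[:3]])[[3,2,1,0]]
for o in([("top",lam,ut)],[("scene",lam,us)],[("top",lam,ut),("scene",lam,us)]):
    p,r=fit(o,[.45,.18,10]);print("dock",p.round(4),r.tolist())
# tray
C=lambda q,ox,oy,px,py:np.array([[ (x-px)/5-.4+ox,(y-py)/5-.4+oy] for x,y in q])
L=np.array([[.056,.096,.057],[.056,-.096,.057],[.04,.063,.057],[-.04,.063,.057],[.04,-.021,.057],[-.04,-.021,.057]])
u=C([(483,40),(779,142),(522,78),(489,206),(656,122),(625,251)],355,212,400,0)
Ls=np.array([[.056,-.096,.057],[.056,.096,.057],[-.056,.096,.057]])
v=C([(25,472),(304,545),(382,438)],212,145,0,300)
for o in([("top",L,u)],[("scene",Ls,v)],[("top",L,u),("scene",Ls,v)]):
    q,r=fit(o,[.35,-.25,-17]);print("tray",q.round(4),r.tolist())
# draw overlay
def line(img,n,p,pts,f,ox,oy,col):
    z=((proj(n,W(p,pts))-[ox,oy]+.5)*f-.5).round().astype(int);cv2.polylines(img,[z.reshape(-1,1,2)],True,col,1)
def rect(x0,hx,hy,y,z):return np.array([[x0+a*hx,y+b*hy,z] for a,b in((1,1),(1,-1),(-1,-1),(-1,1))])
out=[]
for n,im,crops in(("top",t,((222,178,80,60),(355,212,80,60))),("scene",s,((212,140,80,60),(345,155,80,60)))):
    row=[]
    for x,y,w,h in crops:
        a=cv2.resize(im[y:y+h,x:x+w],(400,300),interpolation=cv2.INTER_CUBIC)
        for k in(-.063,-.021,.021,.063):
            line(a,n,p,rect(-.015,.035,.00475,k,.132),5,x,y,(0,0,255));line(a,n,p,rect(-.015,.0395,.00925,k,.062),5,x,y,(0,255,255))
            line(a,n,q,rect(0,.04,.00975,k,.057),5,x,y,(0,255,0))
            if k in(-.063,.021):line(a,n,q,rect(0,.035,.00475,k,.117),5,x,y,(255,255,0))
        line(a,n,p,rect(0,.075,.095,0,.062),5,x,y,(255,0,255));line(a,n,q,rect(0,.056,.096,0,.057),5,x,y,(255,0,255))
        row.append(a)
    out.append(np.hstack(row))
cv2.imwrite("pics/ov.png",np.vstack(out))
E
```

```text
[(np.float64(237.6764705882353), np.float64(199.47058823529412), np.int32(34)), (np.float64(251.4516129032258), np.float64(197.09677419354838), np.int32(31)), (np.float64(265.09375), np.float64(194.71875), np.int32(32))] [(np.float64(278.38235294117646), np.float64(192.35294117647058), np.int32(34))] [(np.float64(385.7837837837838), np.float64(208.6216216216216), np.int32(37)), (np.float64(400.6), np.float64(207.05714285714285), np.int32(35)), (np.float64(415.11764705882354), np.float64(205.2058823529412), np.int32(34))] [(np.float64(371.02702702702703), np.float64(210.02702702702703), np.int32(37))]
dock [ 0.5887  0.197  11.5292] [[0.1, 0.0], [-0.1, -0.0], [-0.1, 0.0], [0.1, -0.0]]
dock [ 0.5876  0.1957 11.3741] [[-0.1, 0.2], [-0.1, -0.1], [0.1, -0.1], [0.1, 0.1]]
dock [ 0.5882  0.1962 11.481 ] [[0.3, 0.1], [0.2, 0.1], [0.1, 0.2], [0.4, 0.2], [0.1, 0.3], [0.2, 0.0], [0.3, 0.0], [0.3, 0.2]]
tray [  0.5014  -0.2121 -16.959 ] [[-0.5, -0.3], [1.2, -0.8], [0.5, 0.5], [-0.6, 0.1], [0.3, 0.4], [-0.9, 0.0]]
tray [  0.5112  -0.2097 -18.5332] [[-0.6, -0.2], [0.0, 0.5], [0.6, -0.6]]
tray [  0.503   -0.2117 -17.6498] [[-0.3, -1.1], [1.1, -0.9], [0.6, -0.3], [-0.8, -0.8], [0.3, -0.0], [-1.2, -0.5], [-0.6, -1.5], [0.2, -1.6], [0.2, -2.6]]
```

View pics/ov.png

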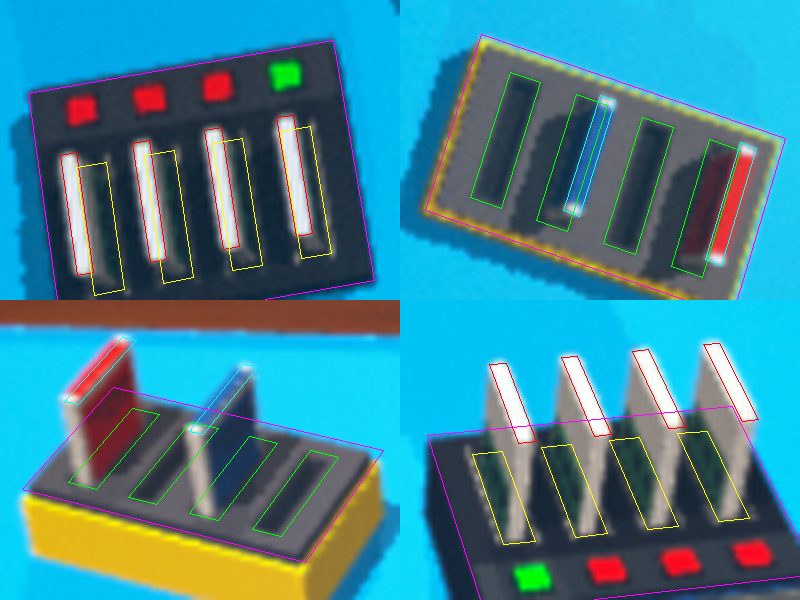

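The dock fit is good: the two cameras agree to about 1 mm, and the slot and drive overlays line up. The tray slots and drive tops also match in both views. Only the tray's outer outline is off, and I'm not using it. Next I'll compute the moves.

```bash
cat >> h.py <<'E'
DOCK=[.5882,.1962,11.48];TRAY=[.503,-.2117,-17.65]
bay1=W(DOCK,[-.015,-.063,.032])[0];slot=lambda k:W(TRAY,[0,-.063+.042*(k-1),.017])[0]
def plan(x,y,z,yaw):
    st=robot.sense();p=st["tool_pos"];w=st["tcp_rot"][2]
    turn=-((yaw-w+180)%360-180);a=np.radians(yaw);d=np.array([x,y,z])-p
    print("at",p.round(4),st["tcp_rot"].round(2),"t",round(st["t"],2),"F",st["ft_force"].round(1))
    print("to",np.round([x,y,z,yaw],4),"turn first %.2f then tool x %.4f y %.4f z %.4f"%(turn,d[:2]@[np.cos(a),np.sin(a)],d[:2]@[np.sin(a),-np.cos(a)],-d[2]))
E
python3 - <<'E'
from h import *
print(bay1,slot(3),slot(4)); plan(bay1[0],bay1[1],.2,191.5)
E
```

```text
[0.58603872 0.13147498 0.032     ] [ 0.50936723 -0.19168854  0.017     ] [ 0.5221017  -0.15166563  0.017     ]
at [0.139  0.5318 0.2308] [-1.7994e+02 -1.0000e-02  1.6534e+02] t 0.1 F [-0.4  0.3  0.8]
to [5.860e-01 1.315e-01 2.000e-01 1.915e+02] turn first -26.16 then tool x -0.3582 y -0.4814 z 0.0308
```

Request:
move_arm(moves=[[0,0,0,-6.54,0.035],[0,0,0,-6.54,0.035],[0,0,0,-6.54,0.035],[0,0,0,-6.54,0.035],[-0.01,-0.013,0,0,0.035],[-0.02,-0.027,0,0,0.035],[-0.02,-0.027,0,0,0.035],[-0.02,-0.027,0,0,0.035],[-0.02,-0.027,0,0,0.035],[-0.02,-0.027,0,0,0.035],[-0.02,-0.027,0,0,0.035],[-0.02,-0.027,0,0,0.035],[-0.02,-0.027,0,0,0.035],[-0.02,-0.027,0,0,0.035],[-0.02,-0.027,0,0,0.035],[-0.02,-0.027,0,0,0.035],[-0.02,-0.027,0,0,0.035],[-0.02,-0.027,0,0,0.035],[-0.02,-0.027,0,0,0.035],[-0.02,-0.027,0,0,0.035]], squeeze=40)

```text
t: 1.77
tool_pos: [0.5272, 0.1829, 0.231]
tcp_rot: [-180.0, -0.0, -168.5]
ft_force: [0.6, 0.5, -0.1]
gripper_width: 0.412
finger_force: 0.0
```

Request:
move_arm(moves=[[-0.02,-0.027,0.01,0,0.035],[-0.015,-0.02,0.01,0,0.035],[-0.005,-0.007,0.01,0,0.035],[0,0,0,0,0.035],[0,0,0,0,0.035],[0,0,0,0,0.035]])

```text
t: 2.27
tool_pos: [0.5755, 0.1403, 0.2017]
tcp_rot: [180.0, -0.0, -168.4]
ft_force: [-0.5, 0.3, 0.6]
gripper_width: 0.404
finger_force: 0.0
```

Run:
```python
from h import *
plan(bay1[0],bay1[1],.098,191.5)
t=robot.capture("top");s=robot.capture("scene")
z=lambda a,x,y,w,h:cv2.resize(a[y:y+h,x:x+w],(400,400),interpolation=cv2.INTER_CUBIC)
cv2.imwrite("pics/g1.png",np.hstack([z(t,230,150,90,90),z(s,325,110,100,100)]))
```

```text
at [0.5755 0.1403 0.2017] [ 1.7999e+02 -1.0000e-02 -1.6844e+02] t 2.27 F [-0.5  0.3  0.6]
to [5.860e-01 1.315e-01 9.800e-02 1.915e+02] turn first 0.06 then tool x -0.0085 y -0.0108 z 0.1037
```

View pics/g1.png

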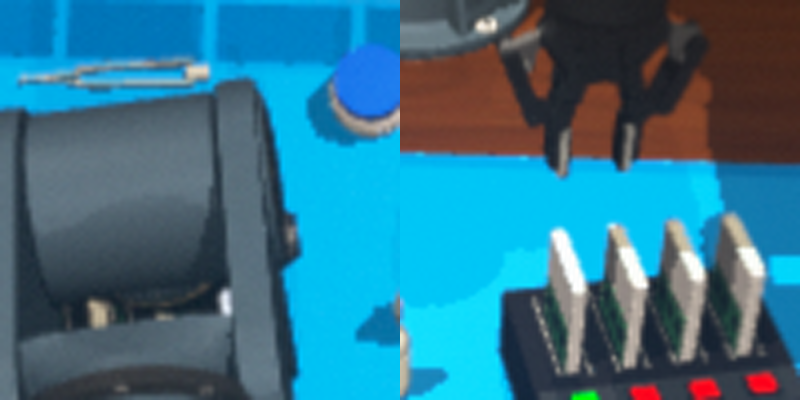

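The fingers straddle the line over drive 1, with tips at about (365,153) and (382,151) in the scene image. About 10 mm of xy correction is left. I'll correct that, then descend.

Request:
move_arm(moves=[[-0.0045,-0.0055,0.01,0.06,0.035],[-0.004,-0.0053,0.01,0,0.035],[0,0,0.01,0,0.035],[0,0,0.012,0,0.035],[0,0,0.012,0,0.035],[0,0,0.012,0,0.035],[0,0,0.012,0,0.035],[0,0,0.012,0,0.035],[0,0,0.0087,0,0.035],[0,0,0.005,0,0.035],[0,0,0,0,0.035],[0,0,0,0,0.035]])

```text
t: 3.37
tool_pos: [0.5868, 0.1306, 0.0976]
tcp_rot: [-180.0, 0.0, -168.6]
ft_force: [0.7, 0.2, 0.1]
gripper_width: 0.406
finger_force: 0.0
```

Run:
```python
from h import *
plan(bay1[0],bay1[1],.098,191.5)
s=robot.capture("scene")
a=cv2.resize(s[140:220,340:430],(540,480),interpolation=cv2.INTER_CUBIC)
cv2.imwrite("pics/g2.png",a)
```

```text
at [0.5868 0.1306 0.0976] [-1.8000e+02  1.0000e-02 -1.6855e+02] t 3.37 F [0.7 0.2 0.1]
to [5.860e-01 1.315e-01 9.800e-02 1.915e+02] turn first -0.05 then tool x 0.0006 y 0.0011 z -0.0004
```

View pics/g2.png

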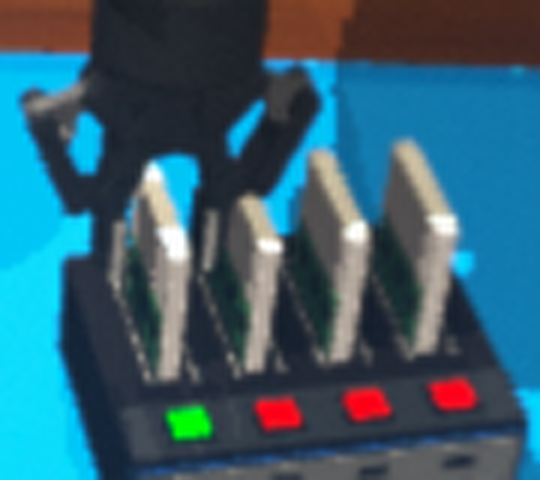

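The fingers sit one on each side of drive 1, at about (118,240) and (210,240) in the crop, and clear of drive 2. I'll close them.

Request:
move_arm(moves=[[0,0.001,0,0,0.02],[0,0,0,0,0.012],[0,0,0,0,0.006],[0,0,0,0,0.004],[0,0,0,0,0.004],[0,0,0,0,0.004]], squeeze=40)

```text
t: 3.92
tool_pos: [0.5869, 0.1316, 0.0982]
tcp_rot: [180.0, 0.1, -168.6]
ft_force: [-1.1, 1.0, 4.8]
gripper_width: 0.105
finger_force: 40.1
```

Request:
move_arm(moves=[[0,0,-0.004,0,0.004],[0,0,-0.008,0,0.004],[0,0,-0.008,0,0.004],[0,0,-0.01,0,0.004],[0,0,-0.012,0,0.004],[0,0,-0.012,0,0.004],[0,0,-0.012,0,0.004],[0,0,-0.012,0,0.004],[0,0,-0.012,0,0.004],[0,0,-0.01,0,0.004],[0,0,0,0,0.004],[0,0,0,0,0.004]])

```text
t: 4.92
tool_pos: [0.5866, 0.1315, 0.198]
tcp_rot: [-180.0, 0.0, -168.6]
ft_force: [0.3, 0.4, -1.1]
gripper_width: 0.107
finger_force: 39.0
```

Run:
```python
from h import *
g=slot(4); plan(g[0],g[1],.198,162.35)
```

```text
at [0.5866 0.1315 0.198 ] [-1.8000e+02  5.0000e-02 -1.6856e+02] t 4.92 F [ 0.3  0.4 -1.1]
to [ 5.2210e-01 -1.5170e-01  1.9800e-01  1.6235e+02] turn first 29.09 then tool x -0.0243 y -0.2894 z 0.0000
```

Request:
move_arm(moves=[[0,0,-0.01,0,0.004],[0,0,-0.005,4.09,0.004],[0,0,0,5,0.004],[0,0,0,5,0.004],[0,0,0,5,0.004],[0,0,0,5,0.004],[0,0,0,5,0.004],[-0.001,-0.01,0,0,0.004],[-0.002,-0.025,0,0,0.004],[-0.0025,-0.03,0,0,0.004],[-0.0025,-0.03,0,0,0.004],[-0.0025,-0.03,0,0,0.004],[-0.0025,-0.03,0,0,0.004],[-0.0025,-0.03,0,0,0.004],[-0.0025,-0.03,0,0,0.004],[-0.0025,-0.03,0,0,0.004],[-0.0025,-0.025,0.005,0,0.004],[-0.001,-0.014,0.01,0,0.004],[0,-0.005,0,0,0.004],[0,0,0,0,0.004]])

```text
t: 6.58
tool_pos: [0.521, -0.1522, 0.1974]
tcp_rot: [180.0, -0.1, 162.4]
ft_force: [-0.7, -0.3, -0.4]
gripper_width: 0.104
finger_force: 39.1
```

Request:
move_arm(moves=[[0,0,0.01,0,0.004],[0,0,0.01,0,0.004],[0,0,0,0,0.004],[0,0,0,0,0.004]])

```text
t: 6.92
tool_pos: [0.5216, -0.1503, 0.1768]
tcp_rot: [180.0, -0.1, 162.4]
ft_force: [-0.0, 0.3, -2.1]
gripper_width: 0.107
finger_force: 39.1
```

Run:
```python
from h import *
g=slot(4); plan(g[0],g[1],.098-.015,162.35)
t=robot.capture("top");s=robot.capture("scene")
z=lambda a,x,y,w,h:cv2.resize(a[y:y+h,x:x+w],(400,400),interpolation=cv2.INTER_CUBIC)
cv2.imwrite("pics/g3.png",np.hstack([z(t,345,195,90,90),z(s,205,110,100,100)]))
```

```text
at [ 0.5216 -0.1503  0.1768] [ 1.7999e+02 -9.0000e-02  1.6244e+02] t 6.92 F [-0.   0.3 -2.1]
to [ 5.2210e-01 -1.5170e-01  8.3000e-02  1.6235e+02] turn first 0.09 then tool x -0.0009 y -0.0011 z 0.0938
```

View pics/g3.png

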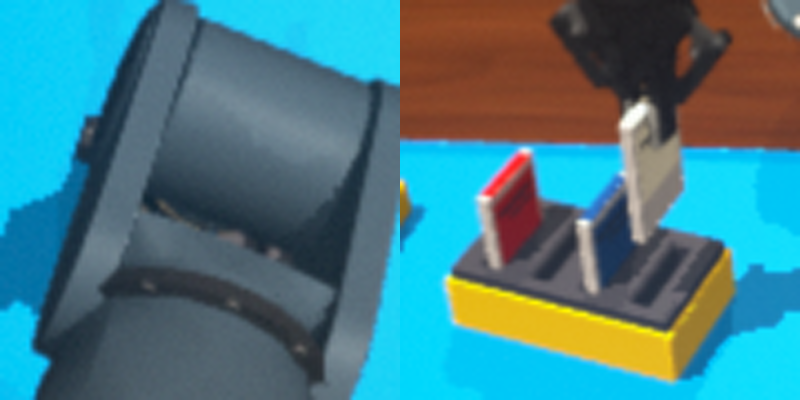

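The drive hangs upright above slot 4, with its bottom at about (640,235) in the crop and the slot mouth at (665,270). I'll lower it, slowly near the mouth.

Request:
move_arm(moves=[[-0.001,-0.001,0.008,0.09,0.004],[0,0,0.01,0,0.004],[0,0,0.01,0,0.004],[0,0,0.01,0,0.004],[0,0,0.008,0,0.004],[0,0,0.006,0,0.004],[0,0,0.004,0,0.004],[0,0,0.004,0,0.004],[0,0,0.004,0,0.004],[0,0,0,0,0.004]])

```text
t: 7.85
tool_pos: [0.5222, -0.1524, 0.113]
tcp_rot: [180.0, -0.0, 162.3]
ft_force: [-0.6, -0.7, -1.8]
gripper_width: 0.1
finger_force: 39.2
```

Run:
```python
from h import *
g=slot(4); plan(g[0],g[1],.098-.015,162.35)
```

```text
at [ 0.5222 -0.1524  0.113 ] [ 1.8000e+02 -4.0000e-02  1.6226e+02] t 7.85 F [-0.6 -0.7 -1.8]
to [ 5.2210e-01 -1.5170e-01  8.3000e-02  1.6235e+02] turn first -0.09 then tool x 0.0003 y 0.0006 z 0.0300
```

Bottom is now at 47 mm, inside the slot, with no contact force. I'll go on down.

Request:
move_arm(moves=[[0,0.0005,0.004,0,0.004],[0,0,0.004,0,0.004],[0,0,0.004,0,0.004],[0,0,0.004,0,0.004],[0,0,0.004,0,0.004],[0,0,0.003,0,0.004],[0,0,0.002,0,0.004],[0,0,0.002,0,0.004],[0,0,0,0,0.004]])

```text
t: 8.6
tool_pos: [0.5224, -0.1519, 0.0862]
tcp_rot: [180.0, -0.0, 162.3]
ft_force: [0.3, 0.3, -1.6]
gripper_width: 0.103
finger_force: 39.2
```

Request:
move_arm(moves=[[0,0,0.0015,0,0.004],[0,0,0.001,0,0.004],[0,0,0.001,0,0.004],[0,0,0,0,0.004]])

```text
t: 8.93
tool_pos: [0.5227, -0.1521, 0.0832]
tcp_rot: [-180.0, 0.0, 162.3]
ft_force: [0.9, -0.3, -0.9]
gripper_width: 0.109
finger_force: 39.3
```

Request:
move_arm(moves=[[0,0,0.0007,0,0.004],[0,0,0.0007,0,0.004],[0,0,0,0,0.004]])

```text
t: 9.18
tool_pos: [0.5229, -0.1521, 0.0832]
tcp_rot: [-180.0, 0.0, 162.3]
ft_force: [-6.8, 2.4, 17.7]
gripper_width: 0.105
finger_force: 42.2
```

It's seated, with 17 N contact. Release and rise.

Request:
move_arm(moves=[[0,0,-0.0005,0,0.012],[0,0,0,0,0.02],[0,0,0,0,0.032],[0,0,0,0,0.032],[0,0,0,0,0.032],[0,0,-0.005,0,0.032],[0,0,-0.01,0,0.032],[0,0,-0.012,0,0.034],[0,0,-0.012,0,0.034],[0,0,-0.012,0,0.034],[0,0,-0.012,0,0.034],[0,0,0,0,0.034],[0,0,0,0,0.034]])

```text
t: 10.27
tool_pos: [0.523, -0.1522, 0.1463]
tcp_rot: [-180.0, 0.1, 162.3]
ft_force: [-0.1, -0.1, 0.2]
gripper_width: 0.397
finger_force: 0.0
```

Run:
```python
from h import *
g=slot(3); plan(g[0],g[1],.083,162.35)
t=robot.capture("top");s=robot.capture("scene")
z=lambda a,x,y,w,h:cv2.resize(a[y:y+h,x:x+w],(400,400),interpolation=cv2.INTER_CUBIC)
cv2.imwrite("pics/g4.png",np.hstack([z(t,345,195,90,90),z(s,205,130,90,90)]))
```

```text
at [ 0.523  -0.1522  0.1463] [-1.7999e+02  1.2000e-01  1.6226e+02] t 10.27 F [-0.1 -0.1  0.2]
to [ 5.0940e-01 -1.9170e-01  8.3000e-02  1.6235e+02] turn first -0.09 then tool x 0.0010 y -0.0418 z 0.0633
```

View pics/g4.png

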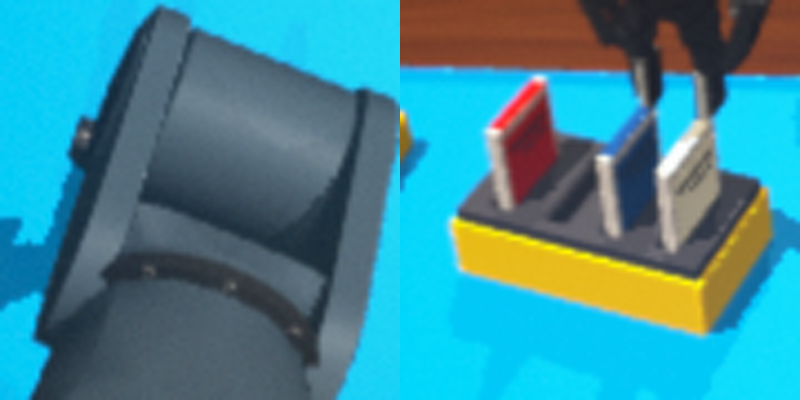

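The finished drive stands upright in slot 4 at the same height as the others. Next, the blue drive in slot 3.

Request:
move_arm(moves=[[0.0003,-0.01,0,0,0.034],[0.0004,-0.018,0,0,0.034],[0.0003,-0.0138,0,0,0.034],[0,0,0,0,0.034],[0,0,0.01,0,0.034],[0,0,0.01,0,0.034],[0,0,0.01,0,0.034],[0,0,0.01,0,0.034],[0,0,0.01,0,0.034],[0,0,0.008,0,0.034],[0,0,0.0053,0,0.034],[0,0,0,0,0.034],[0,0,0,0,0.034]])

```text
t: 11.45
tool_pos: [0.5089, -0.1914, 0.0818]
tcp_rot: [180.0, -0.0, 162.3]
ft_force: [-0.1, -0.6, -1.0]
gripper_width: 0.396
finger_force: 0.0
```

Request:
move_arm(moves=[[0,0,0,0,0.02],[0,0,0,0,0.012],[0,0,0,0,0.006],[0,0,0,0,0.004],[0,0,0,0,0.004],[0,0,0,0,0.004]])

```text
t: 11.95
tool_pos: [0.5092, -0.1916, 0.0824]
tcp_rot: [-180.0, 0.1, 162.3]
ft_force: [-0.6, 0.9, 5.8]
gripper_width: 0.109
finger_force: 40.8
```

Request:
move_arm(moves=[[0,0,-0.004,0,0.004],[0,0,-0.008,0,0.004],[0,0,-0.008,0,0.004],[0,0,-0.01,0,0.004],[0,0,-0.013,0,0.004],[0,0,-0.015,0,0.004],[0,0,-0.015,0,0.004],[0,0,-0.015,0,0.004],[0,0,-0.015,0,0.004],[0,0,-0.015,0,0.004],[0,0,-0.012,0,0.004],[0,0,0,0,0.004],[0,0,0,0,0.004]])

```text
t: 13.03
tool_pos: [0.509, -0.1915, 0.2126]
tcp_rot: [-180.0, 0.1, 162.3]
ft_force: [-0.8, -0.3, -0.4]
gripper_width: 0.106
finger_force: 39.9
```

Run:
```python
from h import *
plan(.5866,.1315,.212,191.45)
```

```text
at [ 0.509  -0.1915  0.2126] [-1.7999e+02  8.0000e-02  1.6226e+02] t 13.03 F [-0.8 -0.3 -0.4]
to [5.8660e-01 1.3150e-01 2.1200e-01 1.9145e+02] turn first -29.19 then tool x -0.1402 y 0.3012 z 0.0006
```

Request:
move_arm(moves=[[0,0,0,-4.19,0.004],[0,0,0,-5,0.004],[0,0,0,-5,0.004],[0,0,0,-5,0.004],[0,0,0,-5,0.004],[0,0,0,-5,0.004],[-0.004,0.0085,0,0,0.004],[-0.0085,0.018,0,0,0.004],[-0.0102,0.022,0,0,0.004],[-0.0102,0.022,0,0,0.004],[-0.0102,0.022,0,0,0.004],[-0.0102,0.022,0,0,0.004],[-0.0102,0.022,0,0,0.004],[-0.0102,0.022,0,0,0.004],[-0.0102,0.022,0,0,0.004],[-0.0102,0.022,0,0,0.004],[-0.0102,0.022,0,0,0.004],[-0.0102,0.022,0,0,0.004],[-0.0102,0.022,0,0,0.004],[-0.0085,0.018,0,0,0.004]])

```text
t: 14.7
tool_pos: [0.5822, 0.118, 0.2112]
tcp_rot: [180.0, -0.1, -168.7]
ft_force: [-0.1, -0.1, -0.7]
gripper_width: 0.11
finger_force: 39.9
```

Request:
move_arm(moves=[[-0.005,0.011,0,0,0.004],[-0.002,0.0037,0,0,0.004],[0,0,0,0,0.004],[0,0,0,0,0.004],[0,0,0,0,0.004]])

```text
t: 15.12
tool_pos: [0.5863, 0.1306, 0.2118]
tcp_rot: [-180.0, -0.0, -168.6]
ft_force: [0.2, -0.6, -0.8]
gripper_width: 0.111
finger_force: 40.0
```

Run:
```python
from h import *
plan(.5866,.1315,.098,191.45)
s=robot.capture("scene")
p=robot.sense()["tool_pos"]
print(proj("scene",W([p[0],p[1],11.45],[[.035,-.00475,p[2]-.066],[.035,.00475,p[2]-.066],[.035,.00475,p[2]+.034],[-.035,.00475,p[2]+.034]])).round(1).tolist())
x,y=330,100
a=cv2.resize(s[y:y+120,x:x+100],(500,600),interpolation=cv2.INTER_CUBIC)
q=((proj("scene",W([p[0],p[1],11.45],[[.035,-.00475,p[2]-.066],[.035,.00475,p[2]-.066],[.035,.00475,p[2]+.034],[.035,-.00475,p[2]+.034]]))-[x,y]+.5)*5-.5).round().astype(int)
cv2.polylines(a,[q.reshape(-1,1,2)],True,(0,0,255),1)
cv2.imwrite("pics/g5.png",a)
```

```text
at [0.5863 0.1306 0.2118] [-1.7999e+02 -2.0000e-02 -1.6863e+02] t 15.12 F [ 0.2 -0.6 -0.8]
to [5.8660e-01 1.3150e-01 9.8000e-02 1.9145e+02] turn first -0.08 then tool x -0.0005 y 0.0008 z 0.1138
[[368.4, 179.3], [371.8, 179.0], [375.2, 148.4], [368.5, 133.2]]
```

View pics/g5.png

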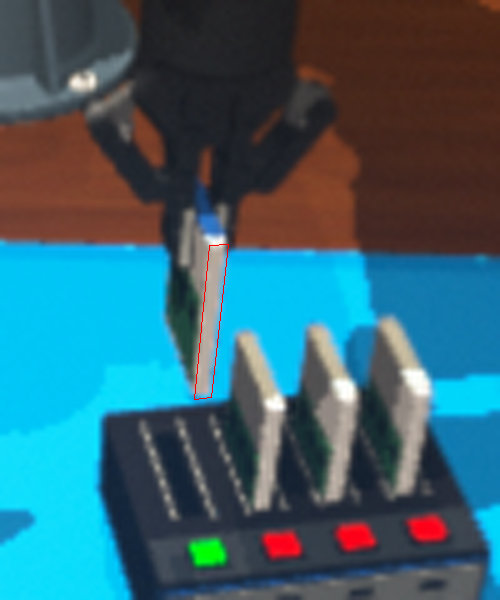

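The blue drive hangs above bay 1 with its PCB side toward -y, like its neighbours. Its lower corner at (200,398) matches the predicted spot at (203,399), so I'll lower it.

Request:
move_arm(moves=[[-0.0005,0.0008,0.008,-0.08,0.004],[0,0,0.01,0,0.004],[0,0,0.012,0,0.004],[0,0,0.012,0,0.004],[0,0,0.012,0,0.004],[0,0,0.01,0,0.004],[0,0,0.008,0,0.004],[0,0,0.005,0,0.004],[0,0,0,0,0.004],[0,0,0,0,0.004]])

```text
t: 16.0
tool_pos: [0.587, 0.1325, 0.1349]
tcp_rot: [-180.0, 0.0, -168.5]
ft_force: [-0.1, -0.0, -0.4]
gripper_width: 0.109
finger_force: 40.0
```

Request:
move_arm(moves=[[0,0,0.003,0,0.004],[0,0,0.003,0,0.004],[0,0,0.003,0,0.004],[0,0,0.003,0,0.004],[0,0,0,0,0.004]])

```text
t: 16.42
tool_pos: [0.5865, 0.1324, 0.1222]
tcp_rot: [180.0, -0.0, -168.5]
ft_force: [0.2, -1.0, -1.4]
gripper_width: 0.107
finger_force: 40.0
```

Run:
```python
from h import *
plan(.5866,.1315,.098,191.45)
```

```text
at [0.5865 0.1324 0.1222] [ 1.8000e+02 -5.0000e-02 -1.6846e+02] t 16.42 F [ 0.2 -1.  -1.4]
to [5.8660e-01 1.3150e-01 9.8000e-02 1.9145e+02] turn first 0.09 then tool x 0.0001 y -0.0009 z 0.0242
```

Request:
move_arm(moves=[[0,-0.0007,0.002,0,0.004],[0,0,0.003,0,0.004],[0,0,0.003,0,0.004],[0,0,0.003,0,0.004],[0,0,0.003,0,0.004],[0,0,0.003,0,0.004],[0,0,0.002,0,0.004],[0,0,0,0,0.004]])

```text
t: 17.08
tool_pos: [0.5869, 0.1317, 0.1034]
tcp_rot: [180.0, -0.0, -168.5]
ft_force: [-0.2, 0.6, -1.7]
gripper_width: 0.108
finger_force: 40.0
```

Request:
move_arm(moves=[[0,0,0.0015,0,0.004],[0,0,0.001,0,0.004],[0,0,0.001,0,0.004],[0,0,0,0,0.004]])

```text
t: 17.42
tool_pos: [0.5869, 0.1318, 0.1002]
tcp_rot: [-180.0, -0.0, -168.5]
ft_force: [-0.2, -0.2, -1.9]
gripper_width: 0.103
finger_force: 40.0
```

Request:
move_arm(moves=[[0,0,0.001,0,0.004],[0,0,0.001,0,0.004],[0,0,0.0005,0,0.004],[0,0,0,0,0.004]])

```text
t: 17.75
tool_pos: [0.5869, 0.1317, 0.0977]
tcp_rot: [-180.0, -0.0, -168.5]
ft_force: [-0.8, -1.1, -1.5]
gripper_width: 0.108
finger_force: 39.9
```

Request:
move_arm(moves=[[0,0,0.0007,0,0.004],[0,0,0.0007,0,0.004],[0,0,0,0,0.004]])

```text
t: 18.0
tool_pos: [0.587, 0.1317, 0.0974]
tcp_rot: [-180.0, 0.0, -168.5]
ft_force: [-7.1, -1.6, 10.9]
gripper_width: 0.107
finger_force: 41.6
```

Contact came at z = 0.0974, exactly where a fully seated drive should touch. I'll press slightly, release and retreat.

Request:
move_arm(moves=[[0,0,0.0007,0,0.004],[0,0,0,0,0.004],[0,0,-0.001,0,0.012],[0,0,0,0,0.02],[0,0,0,0,0.032],[0,0,0,0,0.032],[0,0,0,0,0.032],[0,0,-0.005,0,0.032],[0,0,-0.01,0,0.032],[0,0,-0.012,0,0.034],[0,0,-0.012,0,0.034],[0,0,-0.015,0,0.034],[0,0,-0.02,0,0.034],[0,0,-0.02,0,0.034],[0,0,-0.02,0,0.034],[0.02,0,0,0,0.034],[0.03,0,0,0,0.034],[0.03,0,0,0,0.034],[0.03,0,0,0,0.034],[0.02,0,0,0,0.034]])

```text
t: 19.67
tool_pos: [0.4574, 0.1054, 0.2119]
tcp_rot: [-180.0, 0.0, -168.5]
ft_force: [0.3, -1.1, 0.4]
gripper_width: 0.394
finger_force: 0.0
```

Request:
move_arm(moves=[[0.03,0,0,0,0.034],[0.02,0,0,0,0.034],[0,0,0,0,0.034],[0,0,0,0,0.034]])

```text
t: 20.0
tool_pos: [0.4107, 0.0958, 0.2122]
tcp_rot: [-180.0, 0.1, -168.5]
ft_force: [0.7, -0.4, 0.4]
gripper_width: 0.401
finger_force: 0.0
```

Run:
```python
from h import *
t=robot.capture("top");s=robot.capture("scene")
z=lambda a,x,y,w,h:cv2.resize(a[y:y+h,x:x+w],(400,300),interpolation=cv2.INTER_CUBIC)
cv2.imwrite("pics/end.png",np.vstack([np.hstack([z(t,222,178,80,60),z(t,355,212,80,60)]),np.hstack([z(s,212,140,80,60),z(s,345,155,80,60)])]))
```

```text
(no output)
```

View pics/end.png

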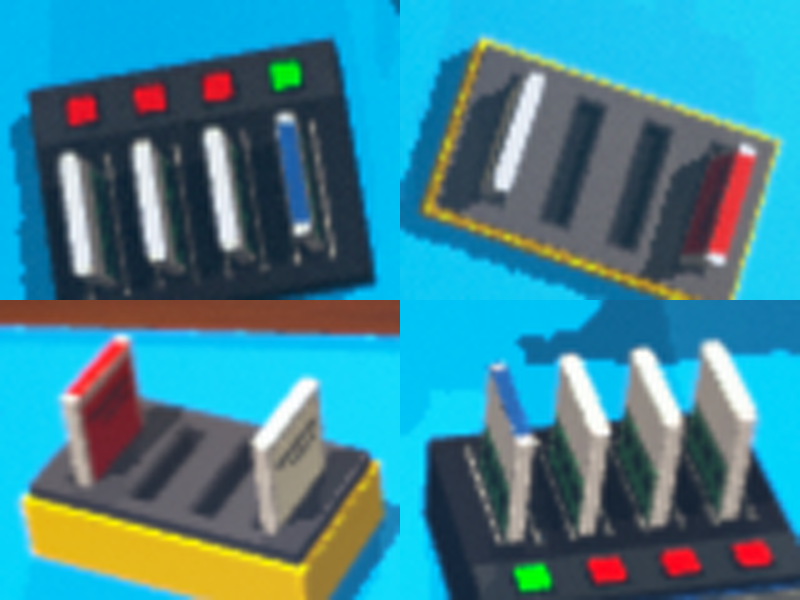

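The blue drive is fully seated in bay 1, with its top where the old drive's was, at (292,175) in the crop. The finished drive stands in slot 4, and the red and running drives haven't moved.

```bash
python3 -c "
from station import robot
print(robot.finish_job())"
```

```text
the job is handed in; nothing more can be done
None
```

The finished drive from bay 1 (green lamp) stands in tray slot 4, and the blue-labelled drive is fully seated in bay 1 with its label facing as on the others; the job was handed in after about 20 s, but no verdict came back.

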